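# Set the welding range selector and apply it

### The arm

A 6-joint arm with a two-finger parallel gripper is mounted at the origin on the work surface. World frame = base frame: x ahead of the robot, y to its left, z up, the work surface at z = 0. Lengths are in m, angles in rad, forces in N, time in s.
With the tool pointing down it reaches from about 0.3 to 0.875 m from the base axis. Payload 6.4 kg.
Tool frame: the origin (TCP) lies between the finger pads; the fingertips stand ctrl.tip_reach ahead of it and the grasp point (between the pads) lies 11 mm behind it (ctrl.tip_reach is the distance from the TCP to the fingertips, in m); z points along the fingers, x is the direction in which the jaws open and shut, and the axes are right-handed (so a half turn about z gives the same grasp; the last joint's range is limited). The gripper opens to 85 mm and grips with 20 to 120 N. Pads are 22 mm wide; open, the fingers measure 114 mm over their backs; the gripper's body (76 mm by 85 mm) begins 54 mm behind the grasp point. The pads swing forward as they close: fully open they stand 13 mm farther back than shut.
Start: joints at [-1.344, 0.181, 1.607, -0, 1.354, -0.206], TCP at [0.241, -0.522, 0.239] pointing down, gripper open.
Joint ranges: [-2.99, 2.99], [-0.89, 2.07], [0.3, 2.58], [-1.14, 4.28], [0, 2.63], [-3.12, 3.12]. Speed limits (rad/s): [2.57, 2.57, 3.01, 3.14, 3.14, 3.14].

### API

Orientations are given as a unit quaternion [w, x, y, z].
In Python, from bench import telemetry, viewer, ticket, nets, ctrl gives the robot as it stands.
- The arm moves only by the tool step_arm, never from a script. Its argument "plan" is a list of rows, each a list of 2 entries, a list of its own where there are three numbers: the shift along the tool's x, y, z in m, then the turn, a rotation vector about the tool's x, y, z in degrees. A call has 1 to 5 rows; each row is the pose to reach, as a shift and turn from the pose commanded when the call began, along the tool's axes at that moment; what a row does not reach only later rows make up. A row lasts 1/10 s, in which the tool goes at most 50 mm and 8.59 degrees, less where a joint would pass 70% of its speed; a pose out of reach is approached as far as the arm can. A call with a gripper value outside its range is refused whole. "fingers" is the opening in per cent of the stroke, from 0 (shut) to 100 (fully open), set as the call begins (left out, the last holds). The fingers move at their own pace and stop on an object; the grip force is fixed at half the most. Time passes only in rows, so rows that repeat a pose let the fingers close. It gives the time, the measured TCP pose, the force and the opening at its end, in the units of the state.
- telemetry.get_obs(): the state, without advancing time (a new reading comes with each control period).
- viewer.camera(name): name is "scene" or "top" or "wrist"; returns the picture (384x512x3 uint8, red, green, blue); there is no depth.
- viewer.get_calibration(name): a dict with "K" (3x3 intrinsics, pixels), "origin" and "orientation" of the camera in the world. Camera axes: x right, y up, looking along -z (the intrinsics and any distortion apply to the point x, -y, -z); pixel columns grow to the right and rows downward; lengths in m; the calibration is good to about 2 mm. A picture is of the moment at which its call begins: read the wrist's pose just before it. get_calibration takes no time and is no camera call; for the wrist camera it gives the pose at the moment of the call.
- ticket.hand_in(): hands the job in, once; it reports no verdict.
Trained networks look in the newest picture that a camera, given by its name, has taken for a name from the list of things; names that differ only in an ending like _2 or _b are one class to them, and where a whole thing is asked for, a point or a joint stands for the part that bears it (a point fixed in the world has none). Each returns a list of dicts, best first, with "score" (0 to 1); they miss things now and then, are a little off and sometimes report something else, mostly with a low value. They report only what shows in the picture. A call takes as long as a camera call.
- nets.boxes_of(thing, camera): "extent" ([left, top, right, bottom] in pixels, round what is visible of it).
The state is a dict: "time_s": time; "q": joint angles; "dq": joint speeds; "joint_efforts": joint torques, N m; "eef_pos": TCP position; "eef_rot": TCP orientation; "wrist_force": force on the tool from outside, world axes, zero at the start; "torque": the same for the moment, N m; "opening": opening from 0.0 (shut) to 1.0 (fully open).
Only numpy, scipy, OpenCV 4.12 (cv2) and the standard library are available. Lean on these libraries where they do the work, as an engineer would, in place of code of your own. Each camera call takes 0.05 s, during which the arm holds its last target.

### The job

On the yellow welding control box, push the red tab gently round with the fingers until the selector's white pointer points at the blue label; only then press the orange button fully down and let it come back up. Push only: do not grip the tab, and do not lift, shift or knock over any of the loose things around and on the box.

Things in the scene. Friction and masses are not known exactly. Their poses are not given: they have to be found in the camera images.
- box: Yellow welding control box, bolted to the bench, 270 (x) x 290 (y) x 80 mm high with a flat grey top face at 80 mm; origin: centre of underside; it may stand turned. The selector's axis is at (+30, 0) mm in its frame
- dial_axis (a point): Point on the selector's vertical axis, at the top of its black disc (120 mm diameter, top 94 mm above the bench; a steel hub 32 mm across rises 6 mm more in the middle)
- dial (a joint): Angle of the range selector, rad, growing counter-clockwise seen from above; at 0 its tab and pointer point along the box's +x (away from the robot). It starts within 0.3 of 0, turns either way to stops at +-2.3, has no detents and no spring: friction holds it where it is left. About 2.5 N at the tab turns it
- tab (a point): Foot centre of the tab. Red upright tab fixed on the selector disc, centred 48 mm from the axis, on the pointer's line: 22 mm radially, 9 mm thick (the direction it is pushed), 38 mm high, its top 132 mm above the bench. This point: centre of its foot on the disc (94 mm above the bench); x points radially outward, z up
- pointer_aim (a point): Point that the selector's white pointer aims at: on the line axis - tab - white pointer, 88 mm from the axis (same radius as the labels), at the height of the box's top face. The white pointer itself ends 71 mm from the axis
- apply (a joint): Travel of the orange apply button, m: 0 is up, 0.006 is fully down; a spring returns it, about 4 N holds it fully down
- apply_top (a point): Centre of the top of the round orange button (30 mm diameter, pressed straight down, in a small black housing) on the robot-side part of the box's top face
- label_blue: The target: blue round label, 22 mm diameter, 2 mm thick, fixed flat on the box's top face 88 mm from the selector's axis; origin: centre of underside. The six labels sit at -105, -70, -35, 35, 70 and 105 degrees of the selector, in an order that changes
- label_red: red round label, 22 mm diameter, 2 mm thick, fixed flat on the box's top face 88 mm from the selector's axis; origin: centre of underside. Not the target
- label_yellow: yellow round label, 22 mm diameter, 2 mm thick, fixed flat on the box's top face 88 mm from the selector's axis; origin: centre of underside. Not the target
- label_white: white round label, 22 mm diameter, 2 mm thick, fixed flat on the box's top face 88 mm from the selector's axis; origin: centre of underside. Not the target
- label_black: black round label, 22 mm diameter, 2 mm thick, fixed flat on the box's top face 88 mm from the selector's axis; origin: centre of underside. Not the target
- label_green: green round label, 22 mm diameter, 2 mm thick, fixed flat on the box's top face 88 mm from the selector's axis; origin: centre of underside. Not the target
- nozzle: Bystander, leave alone: brass torch nozzle, 26 mm diameter, 55 mm tall, standing loose on the box's top face near its -x -y corner; origin: centre of underside
- rod_pot: Bystander, leave alone: square dark steel pot 60 x 60 x 100 mm with filler rods sticking out to 165 mm, on the bench left (+y) of the box; origin: centre of underside
- wire_brush: Bystander, leave alone: wire brush lying on the bench right (-y) of the box, about 200 mm long; origin under the middle
- hammer: Bystander, leave alone: hammer about 260 mm long lying on the bench far to the left; origin under the middle
- flange: Bystander, leave alone: flat steel ring 90 mm outer diameter, 14 mm high, on the bench left of the box; origin: centre of underside
- spray_can: Bystander, leave alone: red can 60 mm diameter, 170 mm tall, on the bench right of the box; origin: centre of underside
- magnet: Bystander, leave alone: red welding magnet block 70 x 70 x 20 mm, on the bench to the right; origin: centre of underside

How it is judged:
By the outcome, as a careful person would: the job done as asked, in the order asked, and still so for the second after the job is handed in, with the robot touching nothing.
It also fails if it takes over 48 s, if anything falls off the work surface, if the arm or the gripper's body presses on something with over 40 N, if the wrist force passes 120 N, or if a joint passes its speed limit or range.

## Working session

There is one attempt and no reset: what is moved stays moved. The work goes in short steps, Python scripts to look and compute and a tool call to move; the robot and the scene stay as the last step left them, time stands still between calls to the robot, and variables do not carry over. Pictures are saved under pics/ and viewed, and the job is handed in when it is done.

Besides the shell and the picture viewer there is one more tool, called after "Request:" as a command line: name --argument value ..., lists and objects as JSON in quotes. step_arm: Moves the arm, as the interface text tells. Its arguments: {"type":"object","properties":{"plan":{"type":"array"},"fingers":{"type":"number"}},"required":["plan"]}

```bash
ls; mkdir -p pics; cat > h.py <<'E'
import numpy as np, cv2
from bench import telemetry, viewer, ticket, nets, ctrl
from scipy.spatial.transform import Rotation as R
def cal(name):
    c=viewer.get_calibration(name); return c
def rot(c):
    o=np.array(c["orientation"],float)
    if o.shape==(3,3): return o
    return R.from_quat([o[1],o[2],o[3],o[0]]).as_matrix()
def ray(c,u,v):
    K=np.array(c["K"]); d=np.linalg.inv(K)@[u,v,1]; d=np.array([d[0],-d[1],-d[2]])
    return rot(c)@d
def atz(c,u,v,z):
    o=np.array(c["origin"]); d=ray(c,u,v); return o+d*(z-o[2])/d[2]
def proj(c,p):
    q=rot(c).T@(np.array(p)-np.array(c["origin"])); q=np.array([q[0],-q[1],-q[2]]); w=np.array(c["K"])@q; return w[:2]/w[2]
def save(name,im,s=1.5):
    im=cv2.resize(im,None,fx=s,fy=s,interpolation=cv2.INTER_CUBIC)
    cv2.imwrite("pics/"+name+".png",im[:,:,::-1])
E
python3 - <<'E'
from h import *
print(telemetry.get_obs()); print(ctrl.tip_reach)
for n in ("top","scene"):
    c=cal(n); print(c); im=viewer.camera(n); save(n+"0",im); np.save("pics/"+n+"0.npy",im)
E
```

```text
pics
{'time_s': 0.0, 'q': array([-1.34426211e+00,  1.81557034e-01,  1.60802568e+00, -1.47506089e-05,
        1.35381582e+00, -2.06279397e-01]), 'dq': array([-0.00030744, -0.00099575,  0.00034446,  0.0009116 ,  0.00025464,
       -0.00079422]), 'joint_efforts': array([-4.20895685e-04, -4.44872117e+01, -3.51337016e+01, -2.07390467e-04,
        9.38427314e-03,  2.68297491e-06]), 'eef_pos': array([ 0.24106556, -0.52141638,  0.23836662]), 'eef_rot': array([-6.26834432e-04,  8.42445358e-01, -5.38781035e-01, -6.49949563e-04]), 'wrist_force': array([ 0.72184325, -0.57283679,  0.14962255]), 'torque': array([ 0.06863971, -0.01991235,  0.00480474]), 'opening': 0.9987980130319237}
0.008
{'K': array([[410.05259534,   0.        , 259.45567338],
       [  0.        , 410.05259534, 196.49418485],
       [  0.        ,   0.        ,   1.        ]]), 'origin': array([0.4741752 , 0.04406066, 1.34423169]), 'orientation': array([-0.6988773 , -0.01921182,  0.03033297,  0.71433979])}
{'K': array([[497.49474861,   0.        , 259.87403412],
       [  0.        , 497.49474861, 196.01893146],
       [  0.        ,   0.        ,   1.        ]]), 'origin': array([1.61556749, 0.0591842 , 1.17923988]), 'orientation': array([0.65517211, 0.25497456, 0.26759053, 0.65888754])}
```

View pics/top0.png

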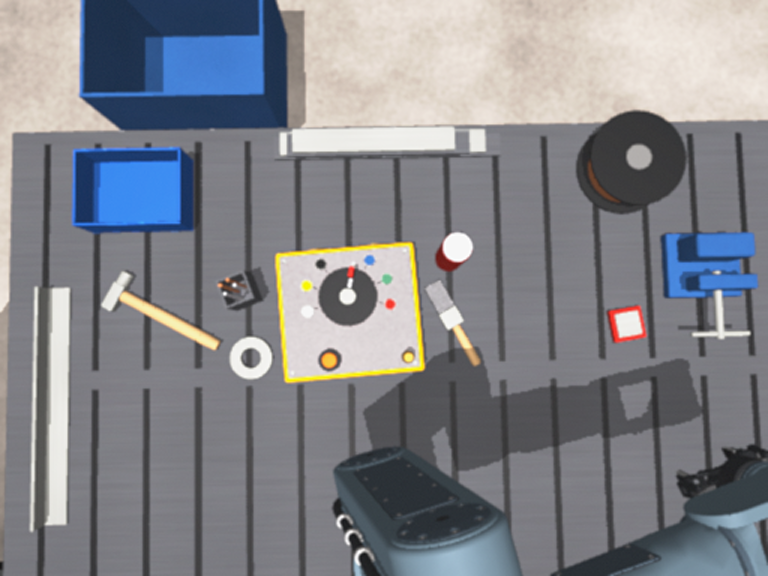

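View pics/scene0.png

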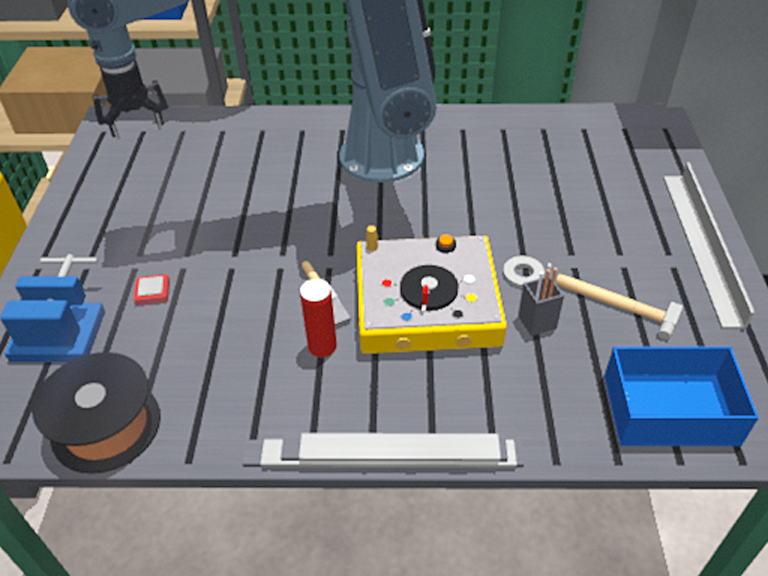

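```bash
python3 - <<'E'
from h import *
for cam in ("top","scene"):
  c=cal(cam)
  for t in ("box","label_blue","label_red","label_yellow","label_white","label_black","label_green","tab","dial","apply_top","nozzle","rod_pot"):
    r=nets.boxes_of(t,cam)[:2]
    for a in r:
        e=np.array(a["extent"]); u,v=(e[0]+e[2])/2,(e[1]+e[3])/2
        print(cam,t,round(a["score"],2),e.round(1),atz(c,u,v,0.085).round(4))
print(telemetry.get_obs()["time_s"])
E
```

```text
top box 0.95 [184.5 159.8 283.7 254.9] [0.5306 0.1018 0.085 ]
top label_blue 0.61 [242.3 171.  248.7 176.2] [0.6342 0.0648 0.085 ]
top label_red 0.66 [210.4 177.3 251.5 216.1] [0.5636 0.1109 0.085 ]
top label_red 0.59 [254.3 199.2 262.6 206.7] [0.5425 0.0268 0.085 ]
top label_yellow 0.62 [200.9 186.3 208.6 194.9] [0.5841 0.1911 0.085 ]
top label_yellow 0.57 [ 66.6 178.  145.1 234.4] [0.5426 0.4934 0.085 ]
top label_green 0.64 [254.  184.  264.2 192.5] [0.5879 0.0238 0.085 ]
top tab 0.56 [212.6 179.7 250.6 219.1] [0.5552 0.1091 0.085 ]
top tab 0.3 [242.1 171.  248.1 177.4] [0.6323 0.066  0.085 ]
top dial 0.75 [212.4 176.4 248.9 213.3] [0.5693 0.1117 0.085 ]
top apply_top 0.64 [217.  237.2 222.2 243.3] [0.4311 0.1479 0.085 ]
top nozzle 0.63 [266.5 232.5 277.4 239.2] [ 0.4409 -0.0123  0.085 ]
top nozzle 0.48 [243.5 171.6 250.6 174.9] [0.6352 0.06   0.085 ]
top rod_pot 0.93 [144.6 180.4 173.7 207.9] [0.5761 0.3309 0.085 ]
top rod_pot 0.47 [149.7 225.  180.5 252.2] [0.4399 0.3135 0.085 ]
scene box 0.81 [236.8 157.9 335.1 236.4] [0.5866 0.11   0.085 ]
scene label_yellow 0.46 [313.6 196.8 318.2 201. ] [0.5941 0.1997 0.085 ]
scene label_white 0.56 [240.2 151.1 254.1 166.6] [ 0.4151 -0.0121  0.085 ]
scene label_black 0.57 [304.  206.7 307.3 210.5] [0.6331 0.167  0.085 ]
scene label_green 0.62 [252.6 199.7 265.5 203.3] [0.6043 0.0291 0.085 ]
scene tab 0.71 [265.8 175.9 304.8 210.6] [0.5704 0.1085 0.085 ]
scene dial 0.61 [266.2 176.4 306.3 207.9] [0.5657 0.1115 0.085 ]
scene apply_top 0.34 [335.7 173.6 361.7 189.4] [0.5205 0.3061 0.085 ]
scene rod_pot 0.75 [343.8 184.8 378.4 224.7] [0.6181 0.3319 0.085 ]
scene rod_pot 0.37 [265.7 176.2 305.1 208.8] [0.5672 0.1088 0.085 ]
1.3
```

The pictures show the blue label at the −35° place (top view 369,260), with the tab pointing roughly 0°. The orange button is at (330,360) and the nozzle at (408,357). Next I refine these by colour centroids and fit the box pose.

```bash
python3 - <<'E'
from h import *
from scipy.optimize import least_squares
cams={n:cal(n) for n in("top","scene")}
ims={n:np.load(f"pics/{n}0.npy") for n in cams}
init={"blue":(-35,),"green":(-70,),"red":(-105,),"black":(35,),"yellow":(70,),"white":(105,)}
box0=np.array([0.54,0.105]);
hue={"blue":(95,125),"green":(60,90),"yellow":(22,36),"red":None}
def cent(n,u,v,col,r=9):
    im=ims[n]; h,w=im.shape[:2]
    x0,y0=int(u)-r,int(v)-r; p=im[y0:y0+2*r,x0:x0+2*r].astype(float)
    hsv=cv2.cvtColor(im[y0:y0+2*r,x0:x0+2*r],cv2.COLOR_RGB2HSV).astype(float)
    H,S,V=hsv[...,0],hsv[...,1],hsv[...,2]
    if col in("blue","green","yellow"):
        a,b=hue[col]; m=((H>=a)&(H<=b)&(S>70))*S
    elif col=="red": m=(((H<8)|(H>172))&(S>90))*S
    elif col=="black": m=np.clip(110-V,0,None)
    elif col=="orange": m=((H>8)&(H<20)&(S>150))*S
    elif col=="white": m=((V>225)&(S<40))*1.
    yy,xx=np.mgrid[0:2*r,0:2*r]
    if m.sum()==0: return None
    return np.array([x0+(m*xx).sum()/m.sum(), y0+(m*yy).sum()/m.sum()]),(m>0).sum()
obs={"top":{"blue":(246,173),"green":(258,186),"red":(260,202.5),"black":(213.5,176.5),"yellow":(205,190.5),"white":(204.5,207.5)},
"scene":{"blue":(271,211),"green":(259,201),"red":(258,189),"black":(305.5,209),"yellow":(314,198.5),"white":(313,186)}}
allp={}
for n in cams:
    for k,(u,v) in obs[n].items():
        r=cent(n,u,v,k,6)
        if r is None: print(n,k,None); continue
        allp[(n,k)]=r[0]; print(n,k,r[0].round(1),r[1],atz(cams[n],*r[0],0.082).round(4))
def res(p):
    out=[]
    for (n,k),uv in allp.items():
        a=p[2]+np.radians(init[k][0]); P=[p[0]+.088*np.cos(a),p[1]+.088*np.sin(a),.082]
        out+=list(proj(cams[n],P)-uv)
    return np.array(out)
s=least_squares(res,[0.565,0.108,0.05],loss="soft_l1"); print("axis,yaw",s.x,np.degrees(s.x[2])); print(res(s.x).reshape(-1,2).round(2))
for sel in cams:
    f=lambda p:np.concatenate([(proj(cams[n],[p[0]+.088*np.cos(p[2]+np.radians(init[k][0])),p[1]+.088*np.sin(p[2]+np.radians(init[k][0])),.082])-uv) for (n,k),uv in allp.items() if n==sel])
    print(sel,least_squares(f,[0.565,0.108,0.05],loss="soft_l1").x)
for n,(u,v) in (("top",(220,240)),("scene",(297,161))):
    r=cent(n,u,v,"orange",10); print("btn",n,r,[atz(cams[n],*r[0],z).round(4) for z in(.09,.1,.11)])
for n,(u,v),s_ in (("top",(235,205),10),("scene",(285,190),8)):
    x0,y0=int(u)-35,int(v)-32
    cv2.imwrite(f"pics/crop_{n}.png",cv2.resize(ims[n][y0:y0+64 if n=="scene" else y0+80,x0:x0+80],None,fx=7,fy=7,interpolation=cv2.INTER_CUBIC)[:,:,::-1]); print(n,x0,y0)
E
```

```text
top blue [245.9 172.9] 37 [0.6365 0.0634 0.082 ]
top green [257.3 185.5] 28 [0.5968 0.0292 0.082 ]
top red [259.7 202.3] 36 [0.5445 0.023  0.082 ]
top black [213.4 175.6] 26 [0.6303 0.1641 0.082 ]
top yellow [204.  190.1] 44 [0.5861 0.1938 0.082 ]
top white [204.2 207.3] 68 [0.5329 0.1936 0.082 ]
scene blue [270.8 210.7] 28 [0.6386 0.0642 0.082 ]
scene green [259.1 200.6] 24 [0.5981 0.0292 0.082 ]
scene red [257.5 188.2] 23 [0.5459 0.0234 0.082 ]
scene black [304.8 208.7] 23 [0.6308 0.1648 0.082 ]
scene yellow [313.7 198. ] 31 [0.5877 0.1936 0.082 ]
scene white [312.4 185.3] 37 [0.5338 0.193  0.082 ]
axis,yaw [0.56190298 0.10954999 0.06554716] 3.755575582667845
[[-0.16 -0.19]
 [ 0.05 -0.19]
 [-0.08 -0.07]
 [-0.18 -0.06]
 [-0.09 -0.14]
 [ 0.25 -0.25]
 [-0.1  -0.37]
 [-0.05 -0.18]
 [-0.06 -0.28]
 [-0.05 -0.07]
 [ 0.12 -0.28]
 [-0.05 -0.05]]
top [0.56143552 0.10948677 0.0640185 ]
scene [0.56274281 0.10956535 0.06795275]
btn top (array([219.151843  , 239.43338785]), np.int64(43)) [array([0.4338, 0.1488, 0.09  ]), array([0.4341, 0.1479, 0.1   ]), array([0.4345, 0.1471, 0.11  ])]
btn scene (array([296.92106345, 161.51130602]), np.int64(32)) [array([0.434 , 0.1489, 0.09  ]), array([0.4448, 0.1481, 0.1   ]), array([0.4556, 0.1473, 0.11  ])]
top 200 173
scene 250 158
```

```bash
ls pics
```

```text
crop_scene.png
crop_top.png
scene0.npy
scene0.png
top0.npy
top0.png
```

View pics/crop_top.png

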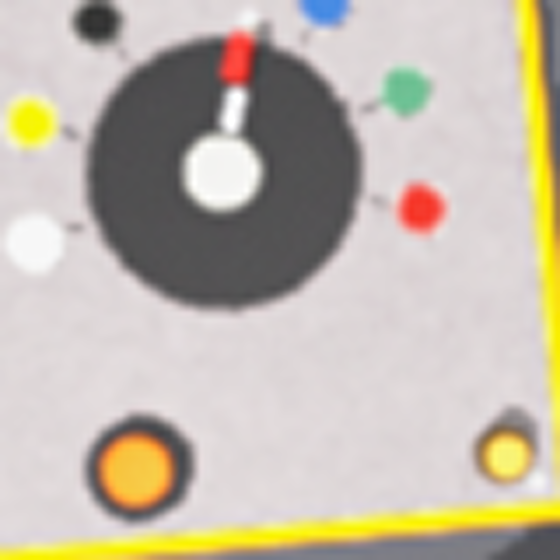

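View pics/crop_scene.png

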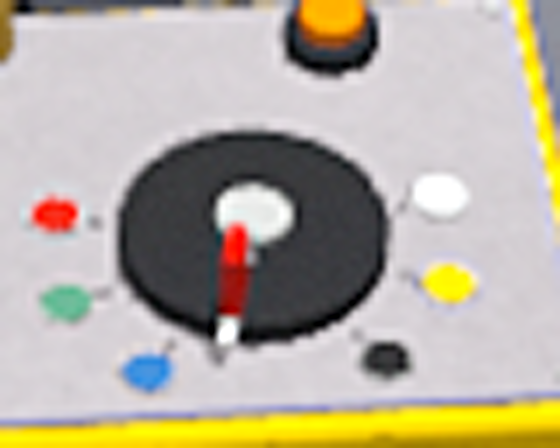

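```bash
cat >> h.py <<'E'
AX=np.array([0.5619,0.1095]); YAW=np.radians(3.76)
def move_to(pos,yaw_x,obs=None):
    """tool shift+turn to pos with tool down and tool x at world yaw (deg)"""
    o=obs or telemetry.get_obs(); q=o["eef_rot"]; Rm=R.from_quat([q[1],q[2],q[3],q[0]])
    a=np.radians(yaw_x); X=np.array([np.cos(a),np.sin(a),0]);Z=np.array([0,0,-1.]);T=R.from_matrix(np.stack([X,np.cross(Z,X),Z],1))
    sh=Rm.inv().apply(np.array(pos)-o["eef_pos"]); tr=(Rm.inv()*T).as_rotvec(degrees=True)
    print("t",round(o["time_s"],2),"pos",o["eef_pos"].round(4),"shift mm",(sh*1000).round(1),"turn",tr.round(2),"F",o["wrist_force"].round(1),"open",round(o["opening"],3)); return sh,tr
E
python3 - <<'E'
from h import *
c=cal("top"); cs=cal("scene")
for nm,cc,u,v,x0,y0,z in (("in",c,232,110,200,173,.095),("tip",c,248,20,200,173,.095),("tabtop",c,238,60,200,173,.132),("hub",c,222,172,200,173,.1),("stip",cs,227,332,250,158,.095),("hub",cs,255,212,250,158,.1),):
    # crop resize: px=(u+.5)/7-.5
    p=atz(cc,x0+(u+.5)/7-.5,y0+(v+.5)/7-.5,z)[:2]; d=p-AX; print(nm,p.round(4),np.linalg.norm(d).round(4),np.degrees(np.arctan2(d[1],d[0])).round(1))
for n in("top",): pass
im=np.load("pics/top0.npy"); p=atz(c,457/1.5,247/1.5,.17); print("can",p)
a=np.radians(-8); 
move_to([AX[0]+.048*np.cos(a)-.05*np.sin(a),AX[1]+.048*np.sin(a)+.05*np.cos(a),.24],-8)
E
```

```text
in [0.5885 0.1046] 0.0271 -10.5
tip [0.6279 0.0969] 0.0672 -10.8
tabtop [0.6064 0.0998] 0.0455 -12.2
hub [0.5612 0.1091] 0.0008 -153.8
stip [0.6277 0.0972] 0.067 -10.6
hub [0.5621 0.1104] 0.001 77.8
can [ 0.64584672 -0.1081274   0.17      ]
t 1.3 pos [ 0.2412 -0.522   0.2393] shift mm [-454.8 -623.4   -0.7] turn [ -0.    0.  -57.2] F [ 0.3  0.1 -0.7] open 0.998
```

Request:
step_arm --plan '[[[-0.0295, -0.0404, 0], [0, 0, 0]], [[-0.059, -0.0808, 0], [0, 0, 0]], [[-0.0885, -0.1212, 0], [0, 0, 0]], [[-0.118, -0.1616, 0], [0, 0, 0]], [[-0.1475, -0.202, 0], [0, 0, 0]]]' --fingers 0

```text
time_s: 1.8
eef_pos: [0.3632, -0.3018, 0.2395]
eef_rot: [0.0, 0.842, -0.539, 0.0]
wrist_force: [1.0, -0.7, 0.5]
opening: 0.141
```

Request:
step_arm --plan '[[[-0.0295, -0.0404, 0], [0, 0, 0]], [[-0.059, -0.0808, 0], [0, 0, 0]], [[-0.0885, -0.1212, 0], [0, 0, 0]], [[-0.118, -0.1616, 0], [0, 0, 0]], [[-0.1475, -0.202, 0], [0, 0, 0]]]'

```text
time_s: 2.3
eef_pos: [0.4848, -0.083, 0.2397]
eef_rot: [-0.0, 0.842, -0.539, 0.001]
wrist_force: [0.7, -0.5, -0.0]
opening: 0.001
```

Request:
step_arm --plan '[[[-0.0295, -0.0404, 0], [0, 0, -8]], [[-0.059, -0.0808, 0], [0, 0, -16]], [[-0.0885, -0.1212, 0], [0, 0, -24]], [[-0.118, -0.1616, 0], [0, 0, -32]], [[-0.1475, -0.202, 0], [0, 0, -40]]]'

```text
time_s: 2.8
eef_pos: [0.6063, 0.1357, 0.2394]
eef_rot: [0.0, 0.977, -0.215, 0.0]
wrist_force: [1.8, -0.7, 0.6]
opening: -0.003
```

```bash
python3 - <<'E'
from h import *
a=np.radians(-10.7); 
move_to([AX[0]+.048*np.cos(a)-.045*np.sin(a),AX[1]+.048*np.sin(a)+.045*np.cos(a),.22],-10.7)
E
```

```text
t 2.8 pos [0.6063 0.1357 0.2394] shift mm [  6.3 -13.   19.4] turn [ -0.    -0.02 -14.16] F [ 1.8 -0.7  0.6] open -0.003
```

Request:
step_arm --plan '[[[0.003, -0.0065, 0.01], [0, 0, -7]], [[0.006, -0.013, 0.019], [0, 0, -14]], [[0.006, -0.013, 0.019], [0, 0, -14]]]'

```text
time_s: 3.1
eef_pos: [0.6159, 0.1437, 0.2184]
eef_rot: [0.0, 0.995, -0.096, -0.001]
wrist_force: [-0.9, 0.4, -0.8]
opening: 0.0
```

```bash
python3 - <<'E'
from h import *
c=cal("wrist"); im=viewer.camera("wrist"); save("w1",im); np.save("pics/w1.npy",im); np.save("pics/w1cal.npy",c,allow_pickle=True)
for n in("top","scene"):
    im=viewer.camera(n); save(n+"1",im)
print(c); o=telemetry.get_obs(); print(o["eef_pos"],o["eef_rot"])
for nm,P in (("axis",[*AX,.1]),("blue",[AX[0]+.088*np.cos(np.radians(-31.24)),AX[1]+.088*np.sin(np.radians(-31.24)),.082]),("tip",[*(o["eef_pos"]-[0,0,.008])])): print(nm,proj(c,P)*1.5)
E
```

```text
{'K': array([[279.8066676 ,   0.        , 258.83825795],
       [  0.        , 279.8066676 , 197.1094789 ],
       [  0.        ,   0.        ,   1.        ]]), 'origin': array([0.631226  , 0.22124379, 0.35267284]), 'orientation': array([ 0.98330924, -0.15441466,  0.01704489, -0.09470227])}
[0.61644188 0.14240163 0.22063345] [ 4.15749482e-05  9.95065753e-01 -9.92176477e-02  5.71413458e-05]
axis [319.56849058 355.07935919]
blue [439.39284987 382.3758116 ]
tip [391.41266235 384.35398816]
```

View pics/w1.png

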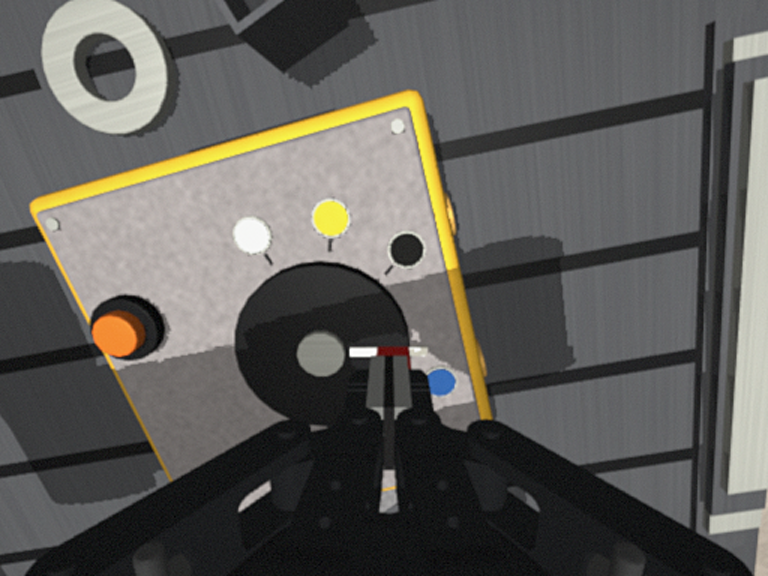

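View pics/scene1.png

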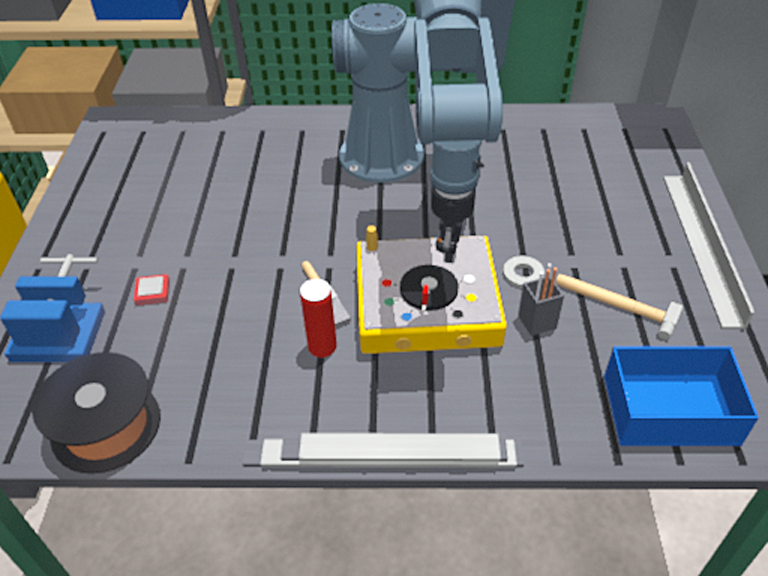

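Predicted pixels match the wrist view: hub at (320,354), blue at (440,382), shut fingertips at (391,384) on the +y side of the tab. I descend there.

Request:
step_arm --plan '[[[0, 0, 0.03], [0, 0, 0]], [[0, 0, 0.06], [0, 0, 0]], [[0, 0, 0.09], [0, 0, 0]], [[0, 0, 0.104], [0, 0, 0]], [[0, 0, 0.104], [0, 0, 0]]]'

```text
time_s: 3.75
eef_pos: [0.6151, 0.1422, 0.1146]
eef_rot: [0.0, 0.995, -0.099, -0.002]
wrist_force: [-0.3, 0.1, 0.3]
opening: 0.002
```

```bash
cat >> h.py <<'E'
def arc(th,d,z=.116,r=.048,**k):
    a=np.radians(th); return move_to([AX[0]+r*np.cos(a)-d*np.sin(a),AX[1]+r*np.sin(a)+d*np.cos(a),z],th,**k)
E
python3 - <<'E'
from h import *
for th,d in((-10.7,.021),(-10.7,.0155),(-15,.0155),(-20,.0155),(-25,.0155)): arc(th,d)
E
```

```text
t 3.75 pos [0.6151 0.1422 0.1146] shift mm [ 2.  20.9 -1.4] turn [ 0.05  0.21 -0.62] F [-0.3  0.1  0.3] open 0.002
t 3.75 pos [0.6151 0.1422 0.1146] shift mm [ 2.1 26.4 -1.4] turn [ 0.05  0.21 -0.62] F [-0.3  0.1  0.3] open 0.002
t 3.75 pos [0.6151 0.1422 0.1146] shift mm [ 3.1 30.1 -1.4] turn [0.06 0.21 3.68] F [-0.3  0.1  0.3] open 0.002
t 3.75 pos [0.6151 0.1422 0.1146] shift mm [ 4.  34.4 -1.4] turn [0.07 0.2  8.68] F [-0.3  0.1  0.3] open 0.002
t 3.75 pos [0.6151 0.1422 0.1146] shift mm [ 4.5 38.8 -1.4] turn [ 0.08  0.2  13.68] F [-0.3  0.1  0.3] open 0.002
```

Request:
step_arm --plan '[[[0.001, 0.008, 0], [0, 0, 0]], [[0.002, 0.015, 0], [0, 0, 0]], [[0.002, 0.02, 0], [0, 0, 0]], [[0.002, 0.023, 0], [0, 0, 0]], [[0.002, 0.025, 0], [0, 0, 0]]]'

```text
time_s: 4.25
eef_pos: [0.6139, 0.1174, 0.117]
eef_rot: [-0.0, 0.995, -0.098, 0.0]
wrist_force: [0.1, 0.7, -0.1]
opening: -0.001
```

```bash
python3 - <<'E'
from h import *
for th,d in((-10.7,.0155),(-15,.0155),(-20,.0155),(-25,.0155),(-28,.0155)): arc(th,d)
E
```

```text
t 4.25 pos [0.6139 0.1174 0.117 ] shift mm [-1.6  1.9  0.9] turn [-0.01 -0.05 -0.53] F [ 0.1  0.7 -0.1] open -0.001
t 4.25 pos [0.6139 0.1174 0.117 ] shift mm [-0.5  5.5  0.9] turn [-0.01 -0.05  3.77] F [ 0.1  0.7 -0.1] open -0.001
t 4.25 pos [0.6139 0.1174 0.117 ] shift mm [0.4 9.8 0.9] turn [-0.02 -0.05  8.77] F [ 0.1  0.7 -0.1] open -0.001
t 4.25 pos [0.6139 0.1174 0.117 ] shift mm [ 0.9 14.2  0.9] turn [-0.02 -0.05 13.77] F [ 0.1  0.7 -0.1] open -0.001
t 4.25 pos [0.6139 0.1174 0.117 ] shift mm [ 1.  16.8  0.9] turn [-0.02 -0.05 16.77] F [ 0.1  0.7 -0.1] open -0.001
```

Request:
step_arm --plan '[[[-0.001, 0.002, 0], [0, 0, 0]], [[-0.001, 0.004, 0], [0, 0, 2]], [[0, 0.006, 0], [0, 0, 4]], [[0, 0.008, 0], [0, 0, 6.5]], [[0.0005, 0.01, 0], [0, 0, 9]]]'

```text
time_s: 4.75
eef_pos: [0.6126, 0.1086, 0.1165]
eef_rot: [-0.001, 0.984, -0.176, 0.001]
wrist_force: [2.5, 1.8, 1.2]
opening: -0.002
```

```bash
cat >> h.py <<'E'
def look(tag):
    for n in("wrist","top","scene"):
        c=cal(n); im=viewer.camera(n); np.save(f"pics/{n}_{tag}.npy",im); np.save(f"pics/{n}_{tag}cal.npy",c,allow_pickle=True)
        p=proj(c,[AX[0]+.03,AX[1],.1]); x,y=int(p[0]),int(p[1]); 
        h=60 if n=="wrist" else 32
        x=np.clip(x,h,512-h); y=np.clip(y,h,384-h)
        cr=im[y-h:y+h,x-h:x+h]; s=560/(2*h); save(f"{n}_{tag}",cr,s); print(n,"x0,y0,s",x-h,y-h,s)
E
python3 - <<'E'
from h import *
for th,d in((-20,.0155),(-25,.0155),(-28,.0155),(-31.2,.0155)): arc(th,d)
look("a")
E
```

```text
t 4.75 pos [0.6126 0.1086 0.1165] shift mm [0.1 1.  0.5] turn [-0.08 -0.05 -0.28] F [2.5 1.8 1.2] open -0.002
t 4.75 pos [0.6126 0.1086 0.1165] shift mm [1.3 5.2 0.5] turn [-0.08 -0.05  4.72] F [2.5 1.8 1.2] open -0.002
t 4.75 pos [0.6126 0.1086 0.1165] shift mm [1.8 7.8 0.5] turn [-0.08 -0.05  7.72] F [2.5 1.8 1.2] open -0.002
t 4.75 pos [0.6126 0.1086 0.1165] shift mm [ 2.2 10.6  0.5] turn [-0.08 -0.04 10.92] F [2.5 1.8 1.2] open -0.002
wrist x0,y0,s 167 194 4.666666666666667
top x0,y0,s 198 155 8.75
scene x0,y0,s 253 162 8.75
```

View pics/wrist_a.png

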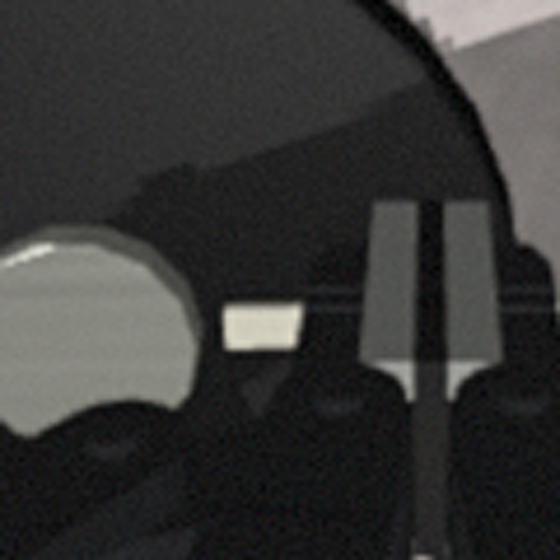

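View pics/scene_a.png

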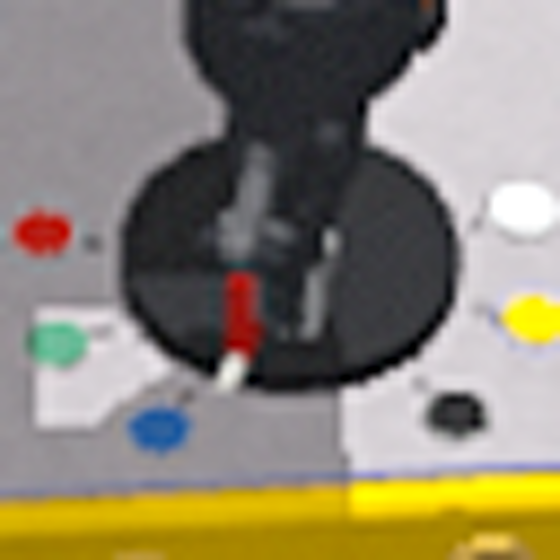

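```bash
cat >> h.py <<'E'
def ang(n,tag,x0,y0,s,u,v,z=.095):
    c=np.load(f"pics/{n}_{tag}cal.npy",allow_pickle=True).item(); p=atz(c,x0+(u+.5)/s-.5,y0+(v+.5)/s-.5,z)[:2]; d=p-AX
    print(n,(u,v),p.round(4),np.linalg.norm(d).round(4),np.degrees(np.arctan2(d[1],d[0])).round(1))
E
python3 - <<'E'
from h import *
ang("scene","a",253,162,8.75,231,372)
for v in (302,326,350): ang("wrist","a",167,194,14/3,262,v)
ang("wrist","a",167,194,14/3,224,326)
ang("wrist","a",167,194,14/3,302,326)
E
```

```text
scene (231, 372) [0.624  0.0883] 0.0657 -18.9
wrist (262, 302) [0.5867 0.1057] 0.0251 -8.8
wrist (262, 326) [0.5853 0.1023] 0.0245 -17.2
wrist (262, 350) [0.5839 0.0988] 0.0244 -25.9
wrist (224, 326) [0.5804 0.1041] 0.0193 -16.3
wrist (302, 326) [0.5904 0.1004] 0.0299 -17.7
```

Request:
step_arm --plan '[[[0.0003, 0.0015, 0], [0, 0, 1.5]], [[0.0007, 0.003, 0], [0, 0, 3]], [[0.001, 0.0045, 0], [0, 0, 5]], [[0.0015, 0.006, 0], [0, 0, 6.5]], [[0.0015, 0.007, 0], [0, 0, 8]]]'

```text
time_s: 5.4
eef_pos: [0.6115, 0.1007, 0.1165]
eef_rot: [-0.0, 0.97, -0.245, 0.0]
wrist_force: [3.2, 1.4, 0.4]
opening: 0.002
```

```bash
python3 - <<'E'
from h import *
for th,d in((-28,.0155),(-31.2,.0155)): arc(th,d)
look("b")
E
```

```text
t 5.4 pos [0.6115 0.1007 0.1165] shift mm [0.1 0.  0.5] turn [-0.02 -0.04 -0.31] F [3.2 1.4 0.4] open 0.002
t 5.4 pos [0.6115 0.1007 0.1165] shift mm [0.9 2.7 0.5] turn [-0.02 -0.04  2.89] F [3.2 1.4 0.4] open 0.002
wrist x0,y0,s 164 187 4.666666666666667
top x0,y0,s 198 155 8.75
scene x0,y0,s 253 162 8.75
```

View pics/wrist_b.png

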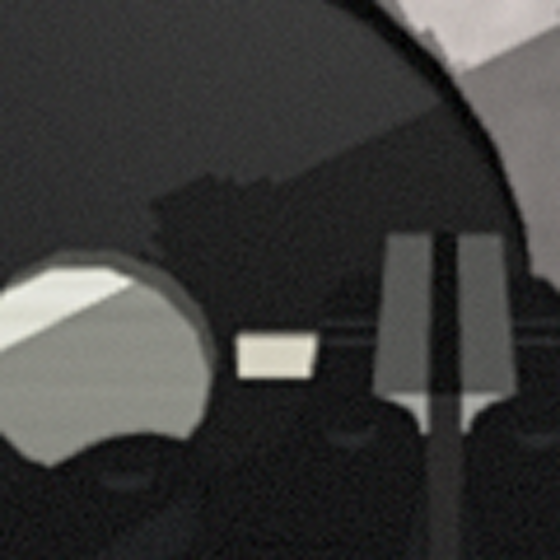

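View pics/scene_b.png

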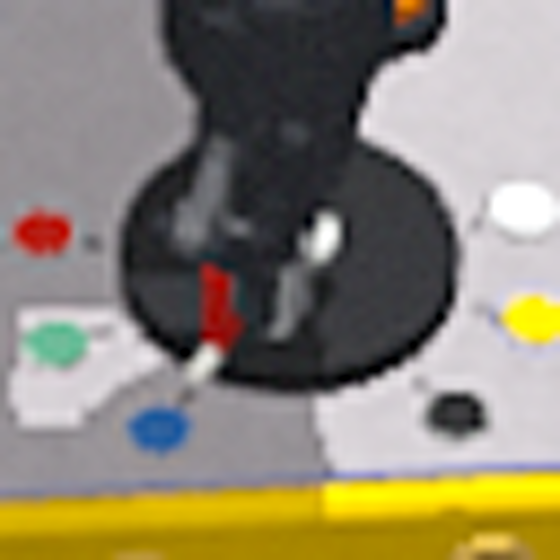

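```bash
python3 - <<'E'
from h import *
ang("scene","b",253,162,8.75,203,365)
ang("scene","b",253,162,8.75,158,429,.082)
for u in (238,277,316): ang("wrist","b",164,187,14/3,u,356)
E
```

```text
scene (203, 365) [0.6208 0.0789] 0.0664 -27.5
scene (158, 429) [0.6381 0.0636] 0.089 -31.0
wrist (238, 356) [0.5792 0.101 ] 0.0193 -26.3
wrist (277, 356) [0.5838 0.0985] 0.0246 -26.7
wrist (316, 356) [0.5885 0.096 ] 0.0298 -27.0
```

Request:
step_arm --plan '[[[0.0003, 0.001, 0], [0, 0, 1]], [[0.0006, 0.002, 0], [0, 0, 2]], [[0.0008, 0.0027, 0], [0, 0, 3]], [[0.001, 0.0033, 0], [0, 0, 3.5]], [[0.001, 0.0033, 0], [0, 0, 3.5]]]'

```text
time_s: 6.05
eef_pos: [0.6105, 0.0974, 0.1164]
eef_rot: [0.0, 0.962, -0.273, 0.0]
wrist_force: [2.6, 2.0, -0.1]
opening: -0.002
```

```bash
python3 - <<'E'
from h import *
arc(-31.2,.0155); arc(-31.2,.05)
look("c")
E
```

```text
t 6.05 pos [0.6105 0.0974 0.1164] shift mm [ 0.2 -0.7  0.4] turn [ 0.   -0.   -0.52] F [ 2.6  2.  -0.1] open -0.002
t 6.05 pos [0.6105 0.0974 0.1164] shift mm [ -0.1 -35.2   0.4] turn [ 0.   -0.   -0.52] F [ 2.6  2.  -0.1] open -0.002
wrist x0,y0,s 162 184 4.666666666666667
top x0,y0,s 198 155 8.75
scene x0,y0,s 253 162 8.75
```

View pics/wrist_c.png

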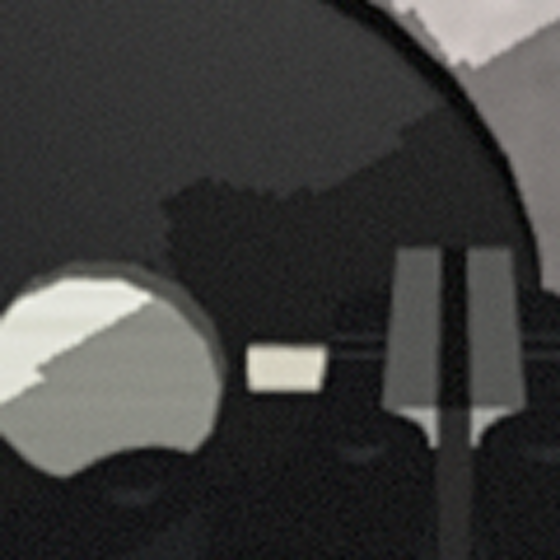

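View pics/scene_c.png

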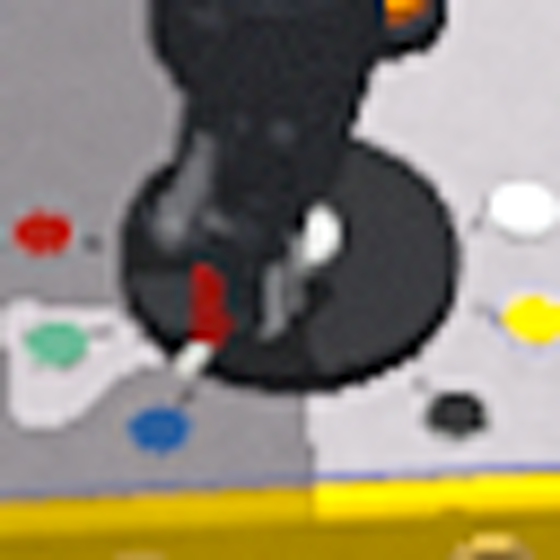

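Scene view: the white tip is at (193,362) and the blue label at (158,429), so they are close to aligned. I back off tangentially, then rise and check from a clear view.

Request:
step_arm --plan '[[[0, -0.005, 0], [0, 0, 0]], [[0, -0.02, 0], [0, 0, 0]], [[0, -0.036, 0], [0, 0, 0]], [[0, -0.036, -0.04], [0, 0, 0]], [[0, -0.036, -0.08], [0, 0, 0]]]'

```text
time_s: 6.7
eef_pos: [0.6281, 0.1294, 0.1947]
eef_rot: [0.001, 0.962, -0.273, -0.003]
wrist_force: [1.0, -0.5, -0.3]
opening: 0.002
```

Request:
step_arm --plan '[[[-0.04, -0.01, -0.02], [0, 0, 0]], [[-0.08, -0.02, -0.02], [0, 0, 0]], [[-0.1, -0.03, -0.02], [0, 0, 0]], [[-0.1, -0.03, -0.02], [0, 0, 0]]]'

```text
time_s: 7.1
eef_pos: [0.5581, 0.2094, 0.2163]
eef_rot: [-0.0, 0.962, -0.271, -0.001]
wrist_force: [0.2, -0.5, -0.1]
opening: -0.002
```

```bash
python3 - <<'E'
from h import *
o=telemetry.get_obs(); print(o["time_s"],o["eef_pos"],o["dq"].round(3))
look("d")
save("wd",np.load("pics/wrist_d.npy"))
E
```

```text
7.1 [0.55814856 0.2094076  0.21631173] [-0.05   0.027 -0.025 -0.025 -0.015 -0.037]
wrist x0,y0,s 279 198 4.666666666666667
top x0,y0,s 198 155 8.75
scene x0,y0,s 253 162 8.75
```

View pics/wd.png

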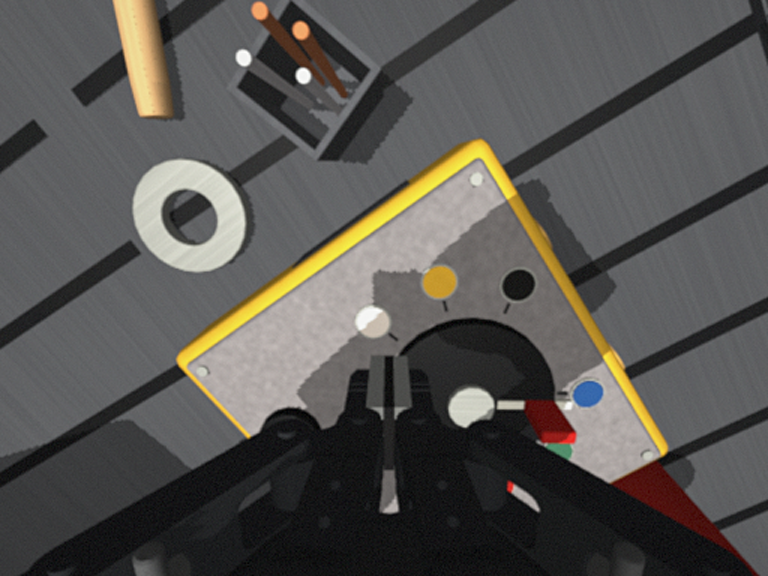

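View pics/wrist_d.png

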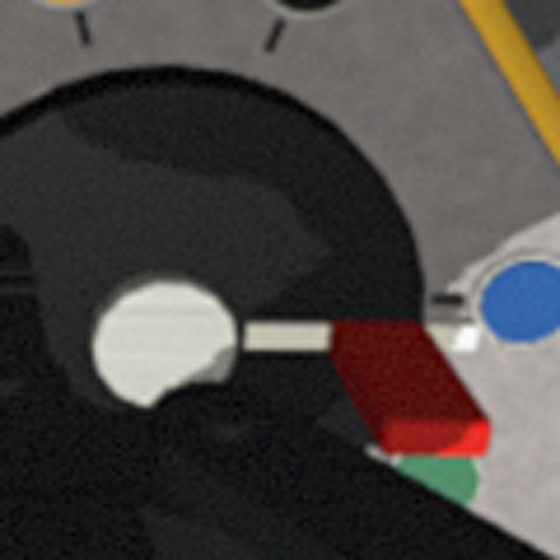

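View pics/scene_d.png

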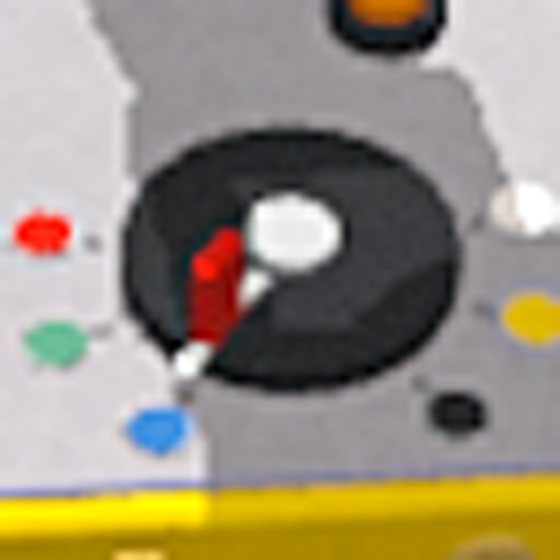

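View pics/top_d.png

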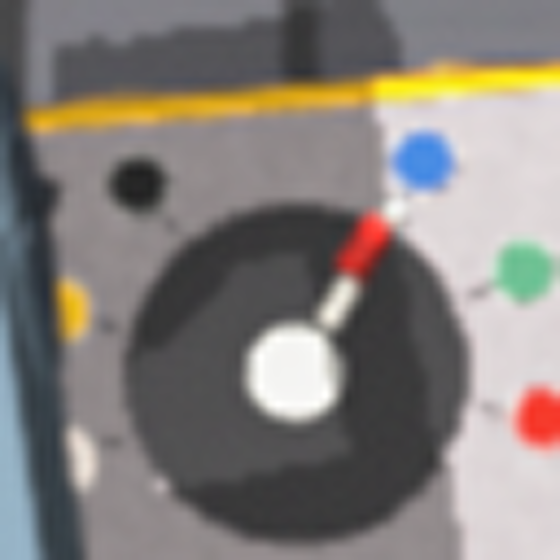

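```bash
python3 - <<'E'
from h import *
w=("wrist","d",279,198,14/3)
print("pointer"); 
for z in(.094,.096): ang(*w,250,337,z); ang(*w,330,337,z); ang(*w,462,338,z)
print("blue top"); ang(*w,525,300,.082); ang(*w,447,300,.080)
print("hub"); ang(*w,166,341,.1)
s=("scene","d",253,162,8.75); ang(*s,193,360,.095); ang(*s,256,286,.095); ang(*s,159,430,.082); ang(*s,296,232,.1)
t=("top","d",198,155,8.75); ang(*t,396,212,.095); ang(*t,339,305,.095); ang(*t,424,160,.082); ang(*t,293,372,.1); ang(*t,374,232,.132)
E
```

```text
pointer
wrist (250, 337) [0.5792 0.0979] 0.0208 -33.8
wrist (330, 337) [0.5946 0.0885] 0.0388 -32.7
wrist (462, 338) [0.6198 0.0728] 0.0686 -32.3
wrist (250, 337) [0.5794 0.0993] 0.0202 -30.3
wrist (330, 337) [0.5946 0.09  ] 0.0381 -30.8
wrist (462, 338) [0.6197 0.0744] 0.0676 -31.3
blue top
wrist (525, 300) [0.6375 0.065 ] 0.0877 -30.5
wrist (447, 300) [0.6222 0.073 ] 0.0705 -31.2
hub
wrist (166, 341) [0.5634 0.1108] 0.002 40.2
scene (193, 360) [0.6185 0.0755] 0.066 -31.0
scene (256, 286) [0.584  0.0974] 0.0252 -28.6
scene (159, 430) [0.6386 0.0639] 0.0892 -30.7
scene (296, 232) [0.563  0.1116] 0.0024 61.9
top (396, 212) [0.6171 0.0731] 0.0661 -33.4
top (339, 305) [0.5848 0.0937] 0.0279 -34.6
top (424, 160) [0.6369 0.0632] 0.0881 -31.7
top (293, 372) [0.5614 0.1099] 0.0006 144.3
top (374, 232) [0.6062 0.0799] 0.0533 -33.8
```

```bash
python3 - <<'E'
from h import *
move_to([.434,.149,.20],-90)
E
```

```text
t 7.25 pos [0.5604 0.2063 0.216 ] shift mm [-77.5 115.1  16.1] turn [ 3.000e-02 -2.000e-02  5.833e+01] F [ 1. -0.  0.] open -0.003
```

Request:
step_arm --plan '[[[-0.018, 0.027, 0.004], [0, 0, 8]], [[-0.036, 0.054, 0.008], [0, 0, 16]], [[-0.054, 0.081, 0.012], [0, 0, 24]], [[-0.07, 0.105, 0.016], [0, 0, 32]], [[-0.0775, 0.115, 0.016], [0, 0, 40]]]'

```text
time_s: 7.75
eef_pos: [0.4319, 0.1475, 0.1992]
eef_rot: [0.001, 0.808, -0.589, -0.001]
wrist_force: [0.2, -0.1, 0.3]
opening: -0.003
```

Request:
step_arm --plan '[[[0, 0, 0], [0, 0, 8]], [[0, 0, 0], [0, 0, 16]], [[0, 0, 0], [0, 0, 18.5]], [[0, 0, 0], [0, 0, 18.5]]]'

```text
time_s: 8.15
eef_pos: [0.4344, 0.1482, 0.2003]
eef_rot: [-0.0, -0.705, 0.709, -0.0]
wrist_force: [-0.1, -0.8, -0.5]
opening: 0.001
```

```bash
python3 - <<'E'
from h import *
move_to([.434,.149,.12],-90)
look("e")
save("we",np.load("pics/wrist_e.npy"))
c=cal("wrist"); print(proj(c,[.434,.149,.1])*1.5)
for r in (nets.boxes_of("apply_top","wrist")[:2]): print(r)
E
```

```text
t 8.15 pos [0.4344 0.1482 0.2003] shift mm [-0.8  0.4 80.3] turn [ 0.01 -0.02 -0.31] F [-0.1 -0.8 -0.5] open 0.001
wrist x0,y0,s 253 0 4.666666666666667
top x0,y0,s 198 155 8.75
scene x0,y0,s 253 162 8.75
[388.61353575 299.74932241]
{'extent': [245.1, 182.9, 276.8, 216.2], 'score': 0.73}
```

View pics/we.png

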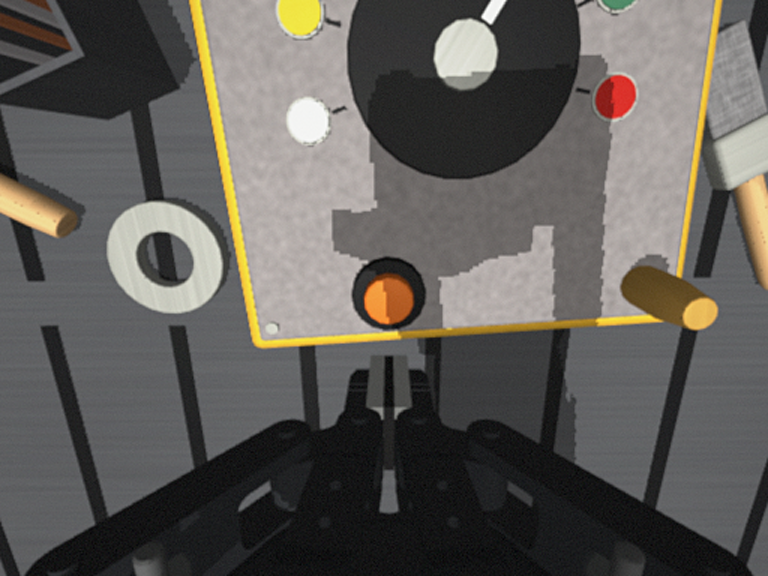

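View pics/wrist_e.png

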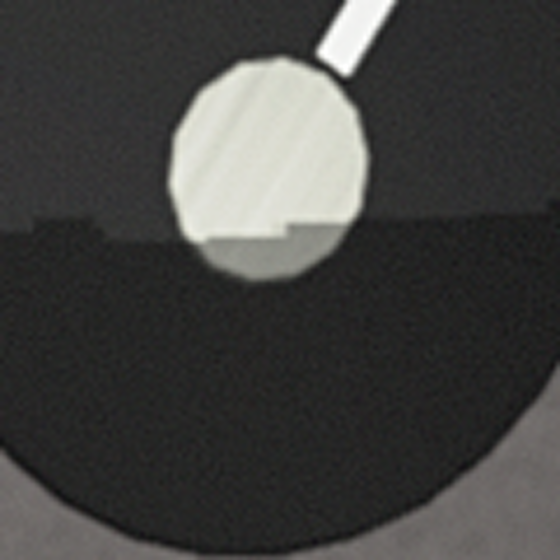

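Button prediction matches (orange centre at 388,299). I go 100 mm forward and slightly up for an unobstructed look at the dial before pressing.

Request:
step_arm --plan '[[[0, -0.04, -0.02], [0, 0, 0]], [[0, -0.08, -0.03], [0, 0, 0]], [[0, -0.1, -0.03], [0, 0, 0]], [[0, -0.1, -0.03], [0, 0, 0]], [[0, -0.1, -0.03], [0, 0, 0]]]'

```text
time_s: 8.85
eef_pos: [0.5331, 0.1486, 0.2295]
eef_rot: [-0.001, -0.706, 0.708, 0.001]
wrist_force: [-0.2, -0.6, -0.3]
opening: 0.003
```

```bash
python3 - <<'E'
from h import *
look("f")
save("wf",np.load("pics/wrist_f.npy"))
E
```

```text
wrist x0,y0,s 241 68 4.666666666666667
top x0,y0,s 198 155 8.75
scene x0,y0,s 253 162 8.75
```

View pics/wf.png

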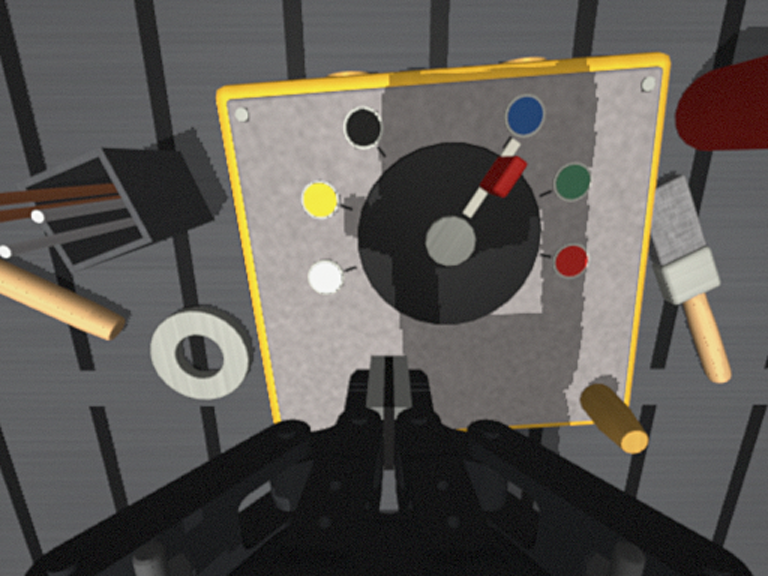

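View pics/wrist_f.png

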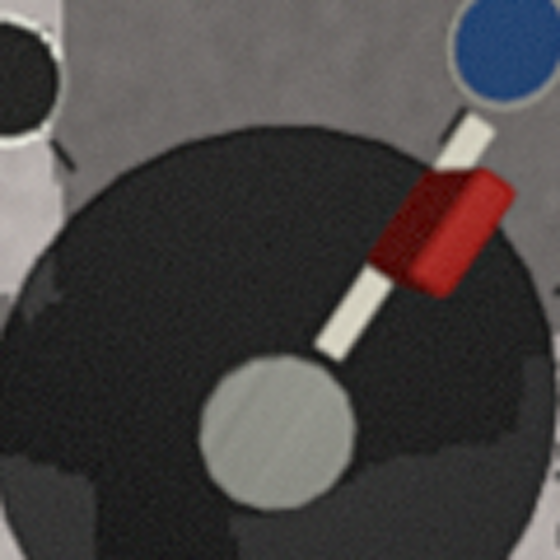

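```bash
python3 - <<'E'
from h import *
from scipy.optimize import least_squares
c=np.load("pics/wrist_fcal.npy",allow_pickle=True).item()
L={35:(362,128),70:(319,200),105:(325,277),-35:(525,116),-70:(572,182),-105:(571,261)}
L={k:((u+.5)/1.5-.5,(v+.5)/1.5-.5) for k,(u,v) in L.items()}
W={k:atz(c,*p,.082)[:2] for k,p in L.items()}
f=lambda p:np.concatenate([[p[0]+p[3]*np.cos(p[2]+np.radians(k))-w[0],p[1]+p[3]*np.sin(p[2]+np.radians(k))-w[1]] for k,w in W.items()])
s=least_squares(f,[*AX,YAW,.088]); print(s.x,(s.fun*1000).round(2)); A=s.x[:2]; yaw=np.degrees(s.x[2]); print(yaw)
g=lambda u,v,z:atz(c,241+(u+.5)/(14/3)-.5,68+(v+.5)/(14/3)-.5,z)[:2]
def a(d): return np.degrees(np.arctan2(d[1],d[0])).round(2)
for z in(.094,.095,.096):
    i=g(330,354,z); o=g(482,122,z); i2=g(375,278,z)
    print(z,"in",(i-A).round(4),a(i-A),"out",(o-A).round(4),a(o-A),"line",a(o-i),"hub",(g(278,432,.1)-A).round(4))
print("target",yaw-35, "blue seen",a(W[-35]-A))
E
```

```text
[0.5620094  0.11014444 0.06567618 0.08789583] [ 0.15 -0.25  0.11 -0.11 -0.34  0.06  0.13  0.28  0.01 -0.23 -0.06  0.25]
3.7629679486173218
0.094 in [ 0.0156 -0.0112] -35.57 out [ 0.0601 -0.0382] -32.46 line -31.31 hub [ 0.0007 -0.0003]
0.095 in [ 0.0158 -0.011 ] -34.9 out [ 0.0601 -0.0379] -32.28 line -31.31 hub [ 0.0007 -0.0003]
0.096 in [ 0.0159 -0.0108] -34.23 out [ 0.06   -0.0376] -32.1 line -31.31 hub [ 0.0007 -0.0003]
target -31.237032051382677 blue seen -31.44
```

Fit in the wrist view: the pointer lies at −31.3° (line) to −32.3° (tip), and blue is at −31.2°. They are aligned to about 1°, so I go back over the button and press.

Request:
step_arm --plan '[[[0, 0.04, 0], [0, 0, 0]], [[0, 0.08, 0], [0, 0, 0]], [[0, 0.099, 0.02], [0, 0, 0]], [[-0.0005, 0.1, 0.06], [0, 0, 0]], [[-0.0005, 0.1, 0.08], [0, 0, 0]]]'

```text
time_s: 9.5
eef_pos: [0.4309, 0.1497, 0.1483]
eef_rot: [-0.001, -0.706, 0.708, 0.001]
wrist_force: [-0.6, -0.2, -0.6]
opening: 0.001
```

```bash
python3 - <<'E'
from h import *
move_to([.434,.149,.115],-90)
im=viewer.camera("scene"); save("press0",im[90:220,220:380],4)
im=viewer.camera("wrist"); save("press0w",im)
E
```

```text
t 9.5 pos [0.4309 0.1497 0.1483] shift mm [ 0.7 -3.1 33.3] turn [ 0.11 -0.01 -0.15] F [-0.6 -0.2 -0.6] open 0.001
```

View pics/press0w.png

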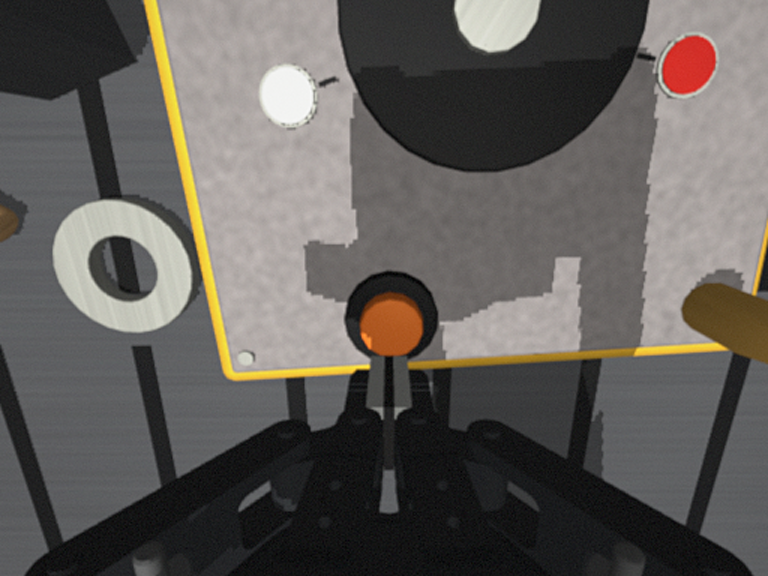

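View pics/press0.png

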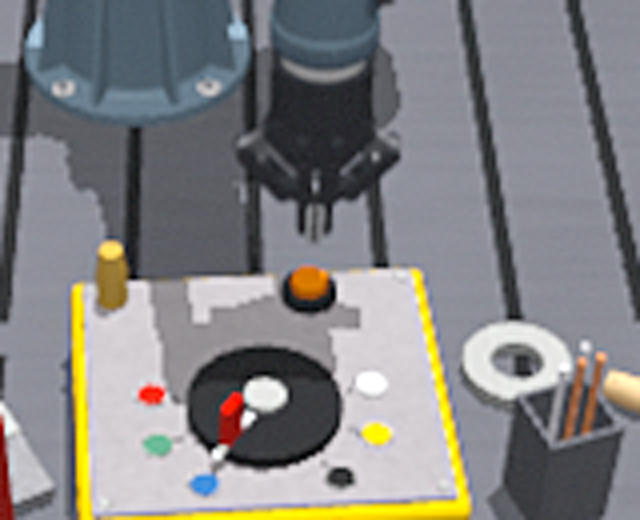

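Request:
step_arm --plan '[[[0, -0.001, 0.015], [0, 0, 0]], [[0, -0.001, 0.025], [0, 0, 0]], [[0, -0.001, 0.03], [0, 0, 0]], [[0, -0.001, 0.034], [0, 0, 0]], [[0, -0.001, 0.034], [0, 0, 0]]]'

```text
time_s: 10.1
eef_pos: [0.4346, 0.1496, 0.1163]
eef_rot: [-0.0, -0.706, 0.708, 0.0]
wrist_force: [-0.3, 0.2, 0.9]
opening: 0.002
```

Request:
step_arm --plan '[[[0, 0, 0.002], [0, 0, 0]], [[0, 0, 0.004], [0, 0, 0]], [[0, 0, 0.006], [0, 0, 0]], [[0, 0, 0.006], [0, 0, 0]]]'

```text
time_s: 10.5
eef_pos: [0.4347, 0.1496, 0.1102]
eef_rot: [-0.0, -0.706, 0.708, 0.0]
wrist_force: [-0.6, -0.0, -0.4]
opening: -0.003
```

```bash
python3 - <<'E'
from h import *
move_to([.434,.149,.105],-90)
im=viewer.camera("scene"); save("press1",im[90:220,220:380],4)
im=viewer.camera("wrist"); save("press1w",im)
E
```

```text
t 10.5 pos [0.4347 0.1496 0.1102] shift mm [0.6 0.7 5.2] turn [ 0.  -0.  -0.2] F [-0.6 -0.  -0.4] open -0.003
```

View pics/press1w.png

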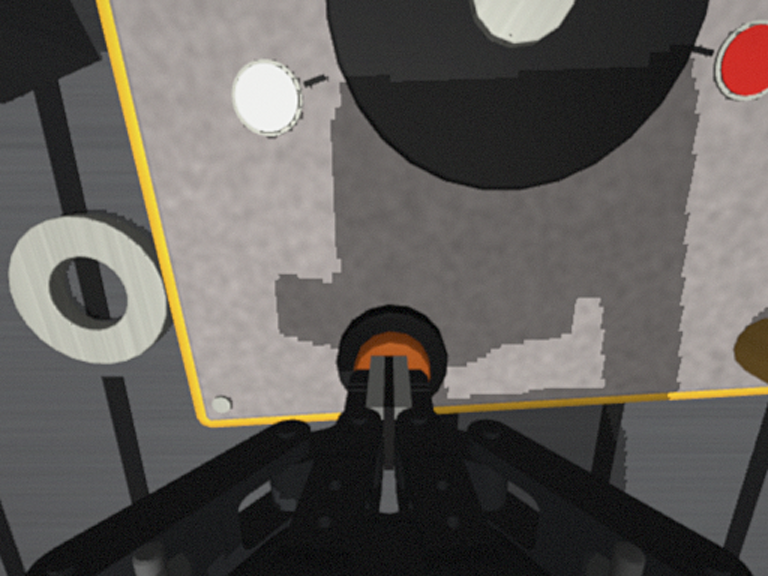

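View pics/press1.png

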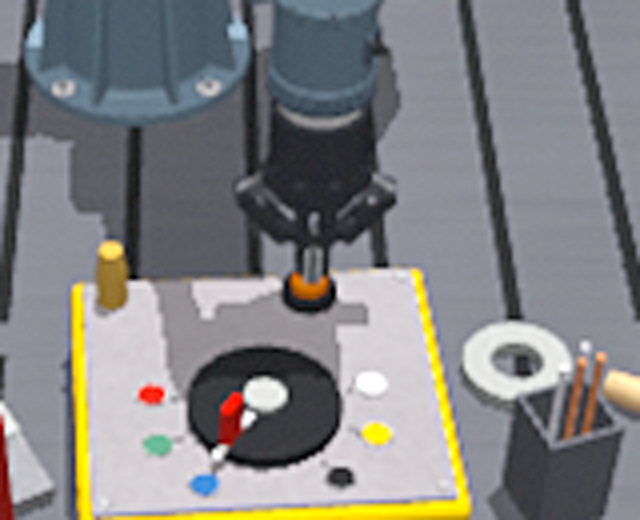

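Fingertips are centred over the orange button (391,360) with no contact yet. I keep going down in small steps, watching the force.

Request:
step_arm --plan '[[[0, 0, 0.0015], [0, 0, 0]], [[0, 0, 0.003], [0, 0, 0]], [[0, 0, 0.003], [0, 0, 0]]]'

```text
time_s: 10.9
eef_pos: [0.4348, 0.1496, 0.1073]
eef_rot: [0.0, -0.706, 0.708, -0.0]
wrist_force: [-0.1, 0.1, 2.2]
opening: 0.0
```

Request:
step_arm --plan '[[[0, 0, 0.0015], [0, 0, 0]], [[0, 0, 0.003], [0, 0, 0]], [[0, 0, 0.003], [0, 0, 0]]]'

```text
time_s: 11.2
eef_pos: [0.4348, 0.1496, 0.1043]
eef_rot: [0.0, -0.706, 0.708, -0.0]
wrist_force: [-1.6, 0.1, 4.1]
opening: 0.003
```

Request:
step_arm --plan '[[[0, 0, 0.001], [0, 0, 0]], [[0, 0, 0.002], [0, 0, 0]], [[0, 0, 0.002], [0, 0, 0]]]'

```text
time_s: 11.5
eef_pos: [0.435, 0.1496, 0.1038]
eef_rot: [-0.0, -0.706, 0.708, -0.0]
wrist_force: [-6.7, -0.4, 18.2]
opening: 0.002
```

It has bottomed out: 18 N, no further travel. I lift straight off and move back clear.

Request:
step_arm --plan '[[[0, 0, -0.005], [0, 0, 0]], [[0, 0, -0.015], [0, 0, 0]], [[0, 0, -0.05], [0, 0, 0]], [[0, 0, -0.09], [0, 0, 0]], [[0, 0, -0.12], [0, 0, 0]]]'

```text
time_s: 12.0
eef_pos: [0.4349, 0.1496, 0.2245]
eef_rot: [0.0, -0.706, 0.708, -0.0]
wrist_force: [0.0, -0.6, 0.2]
opening: 0.0
```

Request:
step_arm --plan '[[[0, -0.04, 0], [0, 0, 0]], [[0, -0.08, 0], [0, 0, 0]], [[0, -0.1, 0], [0, 0, 0]], [[0, -0.1, 0], [0, 0, 0]], [[0, -0.1, 0], [0, 0, 0]]]'

```text
time_s: 12.5
eef_pos: [0.5339, 0.1491, 0.2217]
eef_rot: [-0.001, -0.706, 0.708, 0.001]
wrist_force: [0.1, 0.4, -0.4]
opening: 0.001
```

```bash
python3 - <<'E'
from h import *
o=telemetry.get_obs(); print(o["time_s"],o["eef_pos"],o["wrist_force"])
look("g")
for n in("wrist","scene"): save(n+"G",np.load(f"pics/{n}_g.npy"))
E
```

```text
12.5 [0.53389786 0.14914323 0.22168373] [ 0.13495313  0.41470945 -0.40590472]
wrist x0,y0,s 243 70 4.666666666666667
top x0,y0,s 198 155 8.75
scene x0,y0,s 253 162 8.75
```

View pics/wristG.png

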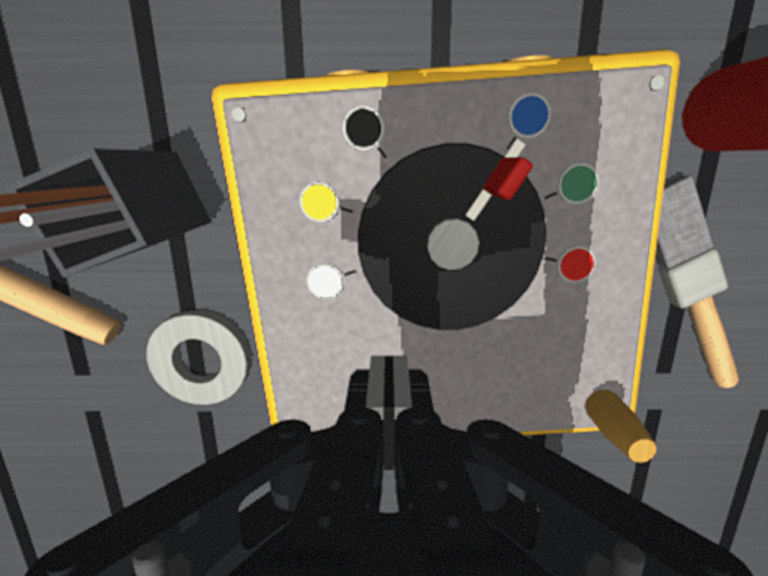

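View pics/sceneG.png

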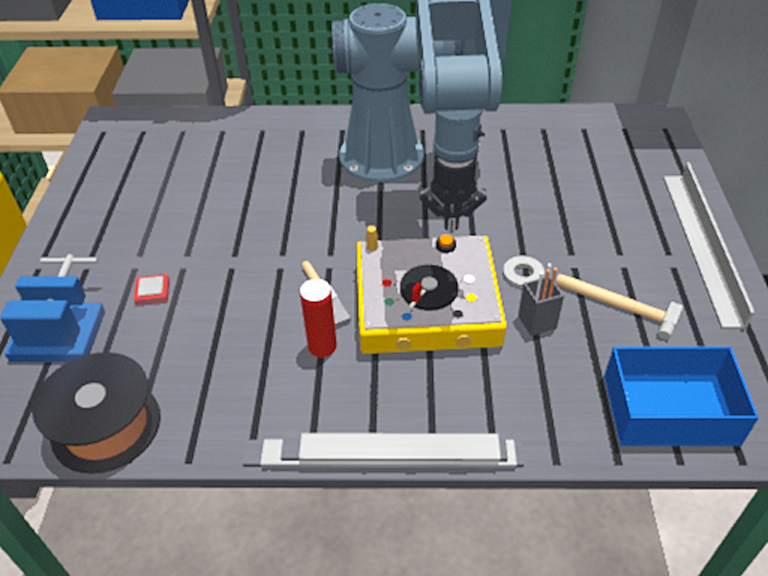

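View pics/wrist_g.png

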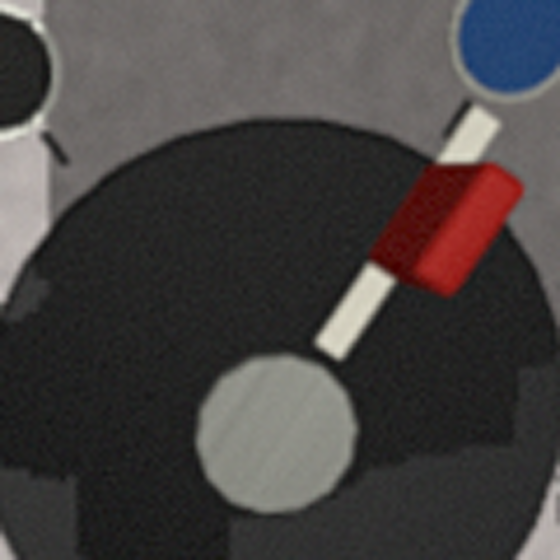

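The pointer is unchanged and aims at blue. The button looks as it did before the press, and all the loose things are where they started. The arm is clear, so I hand in.

```bash
python3 -c "
from h import *
print(ticket.hand_in())"
```

```text
the job is handed in; nothing more can be done
None
```

I pushed the red tab round with the shut fingers until the white pointer aimed at the blue label, then pressed the orange button fully down and let it come back up. The job is handed in; it reports no verdict. It used about 12.7 s of the 48 s.

- **Pointer:** just before the press, the close wrist view put the pointer line at −31.3° and its tip at about −32.3°; blue is at −31.2°. Rougher readings from the top camera, taken just after the push, showed it up to about 2° past blue. That still falls well inside the label. After the press the pointer looked unchanged.
- **Tab push:** the readings taken during the push showed about 3–4 N.
- **Button:** it reached its stop at 18 N after about 6 mm of travel. In the scene picture it is back up, though I judged that by eye rather than measuring it.
- **Surroundings:** the nozzle, pot, can, brush, ring, hammer and magnet look unmoved in the final pictures. The arm was left clear of everything, with the gripper above the box.

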